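Set a plaster block in the carving jig and lock the keeper collar

ROBOT

A 6-joint arm with a two-finger parallel gripper is mounted at the origin on the work surface. World frame = base frame: x ahead of the robot, y to its left, z up, the work surface at z = 0. Lengths are in m, angles in rad, forces in N, time in s.
With the tool pointing down it reaches from about 0.35 to 0.775 m from the base axis. Payload 5.5 kg.
Tool frame: the origin (TCP) lies between the finger pads; the fingertips stand 19 mm ahead of it and the grasp point (between the pads) is the TCP; z points along the fingers, y is the line along which they close (so a half turn about z gives the same grasp; the last joint's range is limited). The gripper opens to 85 mm and grips with 20 to 120 N. Pads are 22 mm wide; open, the fingers measure 114 mm over their backs; the gripper's body (76 mm by 85 mm) begins 54 mm behind the grasp point. The pads swing forward as they close: fully open they stand 13 mm farther back than shut.
Start: joints at [1.003, 0.313, 0.046, 1.304, 0, 1.431], TCP at [0.239, 0.523, 0.25] pointing down, gripper open.
Joint ranges: [-2.76, 2.76], [-0.86, 1.69], [-1.03, 1.26], [-2.2, 2.34], [-1.47, 1.5], [-3.14, 3.14]. Speed limits (rad/s): [2.57, 2.57, 3.14, 3.14, 3.14, 3.14].

INTERFACE

Orientations are given as a unit quaternion [w, x, y, z].
In Python, from workcell import env gives the robot as it stands.
- The arm moves only by the shell command python3 -m pendant 'ROWS' [FORCE]. ROWS is JSON, a list of rows, each an object with "travel": the shift along the tool's x, y, z scaled (see below), a list of three; "rot": the turn, a rotation vector about the tool's x, y, z scaled (see below), a list of three; "fingers": the opening, from -1 (shut) to 1 (fully open). In form: [{"travel": [dx, dy, dz], "rot": [wx, wy, wz], "fingers": fingers}, ...]. A call has 1 to 10 rows; each row is the pose to reach, as a shift and turn from the pose commanded when the call began, along the tool's axes at that moment; what a row does not reach only later rows make up. The controller multiplies each number of a shift by 0.12 m and each number of a turn by 60 degrees. A row lasts 1/10 s, in which the tool goes at most 50 mm and 8.59 degrees, less where a joint would pass 70% of its speed; a pose out of reach is approached as far as the arm can. A call with a number of a shift or a turn outside -1 to 1 is refused whole. A call with a gripper value outside its range is refused whole. The fingers move at their own pace and stop on an object; FORCE is the grip in N (left out, the last holds). Time passes only in rows, so rows that repeat a pose let the fingers close. It gives the time, the measured TCP pose, the force, the opening and the grip force at its end, in the units of the state.
- env.get_state(): the state, without advancing time (a new reading comes with each control period).
- env.read_camera(name): name is "side" or "top" or "wrist"; returns (picture, depth): 400x640x3 uint8, blue, green, red; 400x640 float32, m along the optical axis (not along the pixel's ray), 0 where there is no reading.
- env.camera_model(name): a dict with "fovy" (degrees; the focal length in pixels is half the picture's height over the tangent of half this angle, whatever the lens; pixels are square), "cx", "cy" (the principal point, pixels), "k1" (the pictures are not rectified: a ray, as slopes to the right and down, at radius r is drawn at 1 + k1 r^2 times it, then the intrinsics apply), "rvec" (rotation vector, rad) and "tvec" (3), from world to camera coordinates, as OpenCV has them; the wrist camera has in their place "T_tool_cam" (4x4, takes a point from camera to tool coordinates, whose origin is the TCP and whose axes are the flange's). Camera axes: x right, y down, z forward; pixel columns grow to the right and rows downward; lengths in m; the calibration is good to about 2 mm. A picture is of the moment at which its call begins: read the wrist's pose just before it. camera_model takes no time and is no camera call.
- env.hand_in(): hands the job in; it is judged then, once.
Trained networks look in the newest picture that a camera, given by its name, has taken for a name from the list of things; names that differ only in an ending like _2 or _b are one class to them, and where a whole thing is asked for, a point or a joint stands for the part that bears it (a point fixed in the world has none). Each returns a list of dicts, best first, with "conf" (0 to 1); they miss things now and then, are a little off and sometimes report something else, mostly with a low value. They report only what shows in the picture. A call takes as long as a camera call. They do not tell look-alikes from the thing itself.
- env.outline_of(camera, target): "mask" (400x640 bool, what is visible of it) and "xy" ([column, row] in pixels, amid what is visible of it).
The state is a dict: "clock": time; "joint_pos": joint angles; "qvel": joint speeds; "tau": joint torques, N m; "tcp_pos": TCP position; "orientation": TCP orientation; "wrist_force": force on the tool from outside, world axes, zero at the start; "ft_torque": the same for the moment, N m; "finger_gap": finger opening in m; "grip_force": force on a finger pad.
Only numpy, scipy, OpenCV 4.12 (cv2) and the standard library are available. Lean on these libraries where they do the work, as an engineer would, in place of code of your own. Each camera call takes 0.05 s, during which the arm holds its last target. There are 200 camera calls.

TASK

Slide the white plaster block on the plywood board home into the corner of the two dark wooden fences, flat and square against both, while the blue keeper is still swung away; then turn the blue lock collar by its yellow knob, clockwise seen from above, until the knob is at the red mark and the keeper embraces the block's free corner. Plaster chips easily: move the block only with gentle nudges of less than 20 N, do not lift or tip it, and do not disturb the other things on the table.

Things in the scene. Friction and masses are not known exactly. Their poses are not given: they have to be found in the camera images.
- jig: Carving jig, fixed: plywood board 12 mm thick, spanning x -170..130, y -220..140 mm in this frame; origin at its underside (table height). Two dark fences, 22 mm thick, 26 mm above the board: back fence with inner face at x = +100 mm (y -113..132), side fence with inner face at y = +100 mm (x -90..100). A red stripe on the board points at the knob's locked place.
- jig_home (a point): Point on the board's top (12 mm above the table) where the middle of the block's underside lies when the block is home against both fences: (55, 40, 12) mm in the jig's frame, its axes parallel to the jig's.
- block: White plaster carving block, 90 mm (own x) by 120 mm (own y) by 40 mm high, about 0.4 kg, loose on the board, with a round relief on its top. Origin in the middle of its underside, z up. Home: its +x face on the back fence, its +y face on the side fence.
- collar (a joint): Angle of the blue lock collar (52 mm ring on an upright steel post), rad. Grows clockwise seen from above, from 0 (fully open) to the locked mark at 1.745; stop at 1.775. Starts open, 0 to 0.6; about 1 to 2 N at the knob turns it; stays where left. Its arm carries an L-shaped keeper, top 45 mm above the table, which at the mark stands 2.5 mm clear round the homed block's free (-x, -y) corner.
- collar_axis (a point): Where the collar's turning axis (upright) meets the top of the board: (88, -98, 12) mm in the jig's frame. The post's cap ends 62 mm above the table; a red line on it points along the locked arm (the arm has a white line).
- collar_knob (a point): Top centre of the collar's yellow upright knob (18 mm diameter, 24 mm in its top 12 mm), 86 mm above the table, 112 mm from the collar's axis. Below 35 mm above the table it stands on the keeper's blue elbow (28 mm diameter). At the locked mark it lies at (-4, -34) mm in the jig's frame, and the elbow's white pointer meets the red stripe.
- lid: Bystander: plaster pot lid, 68 mm diameter, 26 mm high, lying on the board's near right corner (origin under its centre). Leave alone.
- brush: Bystander: brush lying on the table to the right of the board, about 200 mm long. Leave alone.
- surform: Bystander: yellow rasp plane, 255 mm long (own x from -160 to +95 mm), 42 mm wide, 25 mm high, lying on the table to the left of the board. Leave alone.
- tumbler: Bystander: black drinking flask, 72 mm diameter, 190 mm tall, standing in the row at the right. Leave alone.
- paint_green: Bystander: green paint bottle, 56 mm diameter, 130 mm tall, standing in the row at the right. Leave alone.
- paint_jar: Bystander: red paint jar, 72 mm diameter, 85 mm tall, standing in the row at the right. Leave alone.
- dish: Bystander: terracotta bowl, 130 mm diameter, 45 mm high, at the left. Leave alone.
Not all that is in view belongs to the job. What is shaped like the block but green is not meant.

How it is judged:
By the outcome, as a careful person would: the job done as asked, in the order asked, and still so for the second after the job is handed in, with the robot touching nothing.
It also fails if it takes over 72 s, if anything falls off the work surface, if the arm or the gripper's body presses on something with over 40 N, if the wrist force passes 120 N, or if a joint passes its speed limit or range.

## Working session

There is one attempt and no reset: what is moved stays moved. The work goes in short steps, Python scripts to look and compute and a shell command to move; the robot and the scene stay as the last step left them, time stands still between calls to the robot, and variables do not carry over. Pictures are saved under pics/ and viewed, at most 14 in all, crops included, and the job is handed in when it is done.

```bash
mkdir -p pics; ls; cat > h.py <<'E'
import numpy as np, cv2
from workcell import env
from scipy.spatial.transform import Rotation as R
def cam(name):
    m=env.camera_model(name); f=200/np.tan(np.radians(m["fovy"])/2)
    if "rvec" in m:
        Rc=cv2.Rodrigues(np.array(m["rvec"],float))[0]; t=np.array(m["tvec"],float).ravel()
        Rw=Rc.T; o=-Rc.T@t
    else:
        s=env.get_state(); q=s["orientation"]; Rt=R.from_quat([q[1],q[2],q[3],q[0]]).as_matrix()
        T=np.array(m["T_tool_cam"]); Rw=Rt@T[:3,:3]; o=Rt@T[:3,3]+np.array(s["tcp_pos"])
    return dict(f=f,cx=m["cx"],cy=m["cy"],k=m["k1"],Rw=Rw,o=o)
def rays(c,px):
    px=np.atleast_2d(np.asarray(px,float)); K=np.array([[c["f"],0,c["cx"]],[0,c["f"],c["cy"]],[0,0,1]])
    u=cv2.undistortPoints(px[:,None],K,np.array([c["k"],0,0,0.]))[:,0]
    return np.c_[u,np.ones(len(u))]@c["Rw"].T
def onz(c,px,z):
    d=rays(c,px); return c["o"]+d*((z-c["o"][2])/d[:,2])[:,None]
def proj(c,P):
    p=(np.atleast_2d(P)-c["o"])@c["Rw"]; s=p[:,:2]/p[:,2:]; r2=(s**2).sum(1,keepdims=True)
    return s*(1+c["k"]*r2)*c["f"]+[c["cx"],c["cy"]]
def dpt(c,px,depth):
    px=np.atleast_2d(px); z=depth[px[:,1].astype(int),px[:,0].astype(int)]
    d=rays(c,px); return c["o"]+d*z[:,None]   # d has unit optical component
E
python3 - <<'E'
from h import *
for n in("top","side"):
    im,d=env.read_camera(n); cv2.imwrite(f"pics/{n}0.png",im); np.save(f"{n}0.npy",d)
    c=cam(n); print(n,c["o"],c["f"],c["k"])
    for t in("block","jig","collar","collar_knob","lid"):
        for o in env.outline_of(n,t)[:3]:
            print(t,round(o["conf"],2),o["xy"],o["mask"].sum(),dpt(c,[o["xy"]],d).round(3))
print(env.get_state())
E
```

```text
pics
top [ 0.36269935 -0.01708228  1.27665387] 439.129991229108 -0.004199924933923538
block 0.97 [410.1, 207.6] 1517 [[ 0.475 -0.291  0.04 ]]
block 0.8 [152.3, 195.0] 1524 [[0.499 0.44  0.042]]
collar 0.62 [322.1, 148.3] 432 [[ 0.644 -0.04   0.03 ]]
collar 0.43 [298.0, 173.3] 10764 [[0.573 0.029 0.012]]
collar_knob 0.79 [328.1, 150.5] 374 [[ 0.642 -0.058  0.01 ]]
collar_knob 0.22 [296.1, 171.8] 10478 [[0.577 0.034 0.013]]
lid 0.94 [341.7, 202.1] 447 [[ 0.488 -0.097  0.039]]
lid 0.63 [297.1, 173.2] 10657 [[0.573 0.031 0.014]]
lid 0.25 [326.9, 153.6] 445 [[ 0.628 -0.054  0.036]]
side [ 0.20966018 -1.5073607   0.94240606] 498.73788034376184 -0.0673794008540185
block 0.94 [328.1, 198.6] 635 [[0.525 0.056 0.052]]
block 0.8 [304.4, 161.9] 461 [[0.488 0.412 0.038]]
block 0.65 [325.7, 263.8] 874 [[ 0.449 -0.314  0.038]]
jig 0.66 [347.1, 212.5] 3675 [[0.589 0.017 0.011]]
collar 0.66 [365.8, 212.7] 379 [[ 0.626 -0.098  0.075]]
collar_knob 0.84 [365.3, 218.4] 385 [[ 0.625 -0.102  0.055]]
lid 0.65 [329.3, 227.8] 220 [[ 0.5   -0.104  0.029]]
{'clock': 0.6, 'joint_pos': array([1.00340921e+00, 3.13149309e-01, 4.61159496e-02, 1.30361441e+00,
       7.62931604e-06, 1.43116772e+00]), 'qvel': array([-2.04132520e-04, -5.96018477e-04,  2.97586857e-04, -1.53021090e-05,
        7.92476667e-04,  1.88860058e-03]), 'tau': array([-1.19655662e-03, -4.80154431e+01,  2.98662186e+01,  3.60268059e-04,
       -1.39087083e-04, -5.49545348e-06]), 'tcp_pos': array([0.23857198, 0.52321531, 0.25035858]), 'orientation': array([2.21364642e-05, 2.12252351e-01, 9.77214886e-01, 7.10079189e-05]), 'wrist_force': array([-0.41059753, -0.47558302,  0.42348543]), 'ft_torque': array([-0.04517742,  0.03111197,  0.01064007]), 'grip_force': 0.0, 'finger_gap': 0.08522272397103606}
```

```bash
python3 - <<'E'
import cv2
a=cv2.imread("pics/top0.png")[95:275,130:450]
cv2.imwrite("pics/top0c.png",cv2.resize(a,None,fx=2.5,fy=2.5,interpolation=2))
a=cv2.imread("pics/side0.png")[130:300,230:460]
cv2.imwrite("pics/side0c.png",cv2.resize(a,None,fx=3.4,fy=3.4,interpolation=2))
E
```

```text
(no output)
```

View pics/top0c.png

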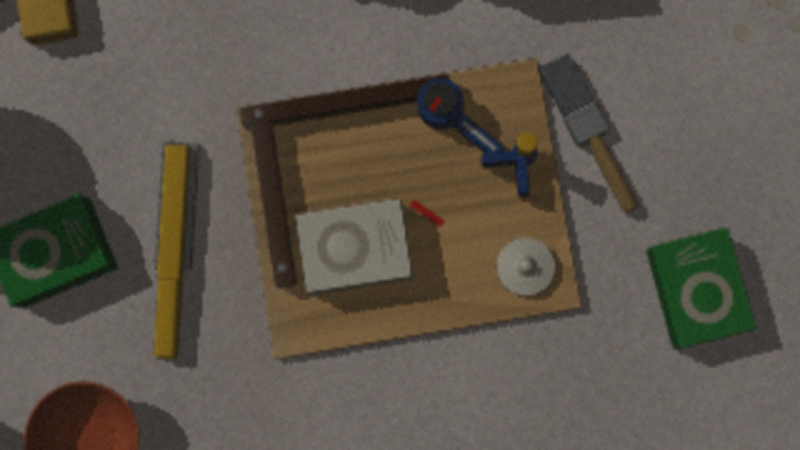

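View pics/side0c.png

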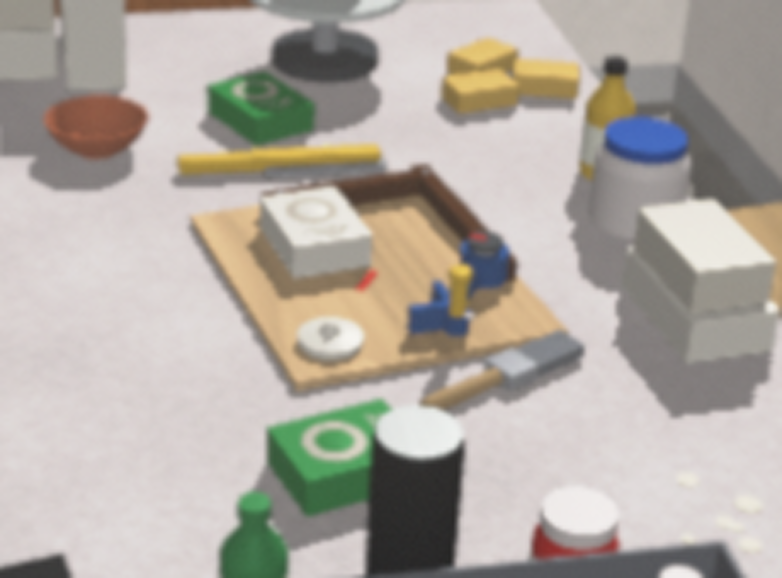

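The top crop shows the white block at full pixel (271,193), the jig's fences behind and left of it, the collar at (306,136), its knob at (341,152), the red stripe at (301,180) and the lid at (341,202).

Things that could be taken for the block are the green blocks at (410,208) and (152,195), and, in the side view, the white stack at (437,200). I choose the white block on the board.

```bash
python3 - <<'E'
from h import *
c=cam("top"); P=lambda l:np.array(l)/2.5+[130,95]
b=onz(c,P([(240,108),(540,60),(582,305),(275,358)]),.012); print("board",b.round(3))
# jig corners: (130,140),(130,-220),(-170,-220),(-170,140)
J=np.array([(130,140),(130,-220),(-170,-220),(-170,140)])/1000
def fit(J,W):
    mj,mw=J.mean(0),W.mean(0);a=J-mj;w=W-mw
    th=np.arctan2((a[:,0]*w[:,1]-a[:,1]*w[:,0]).sum(),(a*w).sum())
    r=np.array([[np.cos(th),-np.sin(th)],[np.sin(th),np.cos(th)]]);return th,mw-r@mj,r
th,o,r=fit(J,b[:,:2]);print("jig",np.degrees(th),o,(J@r.T+o-b[:,:2]).round(4))
T=lambda p:np.array(p)/1000@r.T+o
print("home",T([55,40]),"axis",T([88,-98]),"knob locked",T([-4,-34]))
print("block",onz(c,P([(297,214),(402,199),(411,276),(306,291)]),.052).round(3))
print("knob",onz(c,P([(526,143)]),.086))
print(env.camera_model("wrist"))
E
```

```text
board [[ 0.674  0.243  0.012]
 [ 0.737 -0.11   0.012]
 [ 0.449 -0.16   0.012]
 [ 0.382  0.192  0.012]]
jig 10.220428530986089 [0.57319005 0.08409901] [[ 0.0019  0.0022]
 [ 0.0027  0.0003]
 [-0.0037 -0.0022]
 [-0.0009 -0.0002]]
home [0.62021991 0.13322327] axis [0.67718239 0.00326837] knob locked [0.57528633 0.04992877]
block [[0.544 0.166 0.052]
 [0.562 0.048 0.052]
 [0.475 0.036 0.052]
 [0.457 0.153 0.052]]
knob [[ 0.62148954 -0.08954373  0.086     ]]
{'fovy': 63.59198739396398, 'cx': 319.3500455577616, 'cy': 207.18756006594944, 'k1': -0.021505155646311034, 'T_tool_cam': array([[ 1.54211618e-03, -9.62360617e-01, -2.71771348e-01,
         6.90505923e-02],
       [ 9.99998792e-01,  1.43087236e-03,  6.07492676e-04,
        -7.57006883e-04],
       [-1.95756915e-04, -2.71771956e-01,  9.62361660e-01,
        -1.22937487e-01],
       [ 0.00000000e+00,  0.00000000e+00,  0.00000000e+00,
         1.00000000e+00]])}
```

```bash
cat > go.py <<'E'
# usage: go.py x y z toolY_deg : travel / rot numbers from the present pose
import sys; from h import *
x,y,z,a=map(float,sys.argv[1:5]); s=env.get_state(); q=s["orientation"]
Rt=R.from_quat([q[1],q[2],q[3],q[0]]); p=np.array(s["tcp_pos"])
a=np.radians(a); Y=np.array([np.cos(a),np.sin(a),0]); Z=np.array([0,0,-1.]); X=np.cross(Y,Z)
Rg=R.from_matrix(np.c_[X,Y,Z])
print("travel",(Rt.inv().apply(np.array([x,y,z])-p)/.12).round(3),"rot",((Rt.inv()*Rg).as_rotvec(degrees=True)/60).round(3))
E
python3 -m pendant '[{"travel":[-0.875,-0.614,-0.104],"rot":[0,0,-0.29],"fingers":1},{"travel":[-0.875,-0.614,-0.104],"rot":[0,0,-0.29],"fingers":1},{"travel":[-0.875,-0.614,-0.104],"rot":[0,0,-0.29],"fingers":1}]'
python3 go.py 0.5 0.08 0.30 100.2
```

```text
clock: 0.9
tcp_pos: [0.3042, 0.411, 0.263]
orientation: [0.0, 0.06, 0.998, -0.0]
wrist_force: [0.1, 0.8, -0.6]
finger_gap: 0.0856
grip_force: 0.0
travel [-1.952 -2.542 -0.307] rot [-0.     0.    -0.285]
```

```bash

python3 -m pendant '[{"travel":[-0.65,-0.85,-0.1],"rot":[0,0,0],"fingers":1},{"travel":[-0.65,-0.85,-0.1],"rot":[0,0,0],"fingers":1},{"travel":[-0.65,-0.85,-0.1],"rot":[0,0,0],"fingers":1}]' >/dev/null
python3 -m pendant '[{"travel":[-0.65,-0.85,-0.1],"rot":[0,0,0],"fingers":1},{"travel":[-0.65,-0.85,-0.1],"rot":[0,0,0],"fingers":1},{"travel":[-0.65,-0.85,-0.1],"rot":[0,0,0],"fingers":1}]' >/dev/null
python3 -m pendant '[{"travel":[-0.65,-0.85,-0.1],"rot":[0,0,-0.143],"fingers":1},{"travel":[-0.65,-0.85,-0.1],"rot":[0,0,-0.285],"fingers":1},{"travel":[-0.65,-0.85,-0.1],"rot":[0,0,-0.285],"fingers":1},{"travel":[-0.65,-0.85,-0.1],"rot":[0,0,-0.285],"fingers":1},{"travel":[-0.65,-0.85,-0.1],"rot":[0,0,-0.285],"fingers":1},{"travel":[-0.65,-0.85,-0.1],"rot":[0,0,-0.285],"fingers":1}]'
python3 go.py 0.5 0.08 0.30 100.2
python3 - <<'E'
from h import *
im,d=env.read_camera("wrist"); cv2.imwrite("pics/w1.png",im); c=cam("wrist"); np.savez("w1.npz",d=d,**c)
for t in("block","collar","collar_knob"):
    for o in env.outline_of("wrist",t)[:3]: print(t,round(o["conf"],2),o["xy"],o["mask"].sum(),dpt(c,[o["xy"]],d).round(3))
E
```

```text
clock: 2.1
tcp_pos: [0.4973, 0.0806, 0.2987]
orientation: [-0.0, -0.087, 0.996, 0.0]
wrist_force: [0.3, 0.1, -0.2]
finger_gap: 0.0855
grip_force: 0.0
travel [-0.021 -0.008 -0.011] rot [ 0.    -0.    -0.003]
block 0.87 [34.8, 98.7] 7154 [[ 0.465 -0.255  0.04 ]]
block 0.8 [592.2, 225.5] 7240 [[0.498 0.433 0.04 ]]
block 0.6 [337.2, 189.1] 7933 [[0.506 0.103 0.053]]
collar 0.63 [196.5, 258.1] 2924 [[ 0.646 -0.066  0.01 ]]
collar_knob 0.61 [194.5, 260.4] 2842 [[ 0.649 -0.069  0.011]]
```

View pics/w1.png

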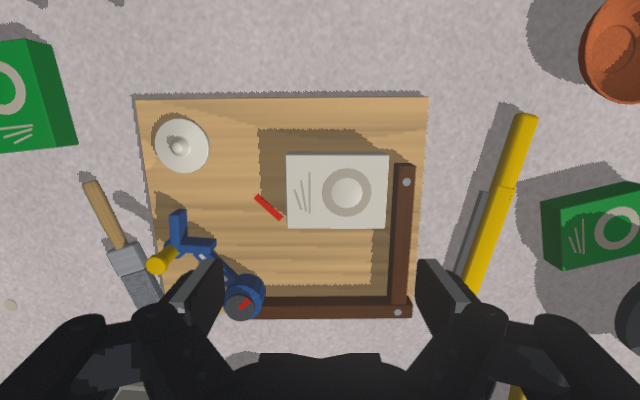

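Wrist view: the white block spans pixels (287..389,154..229), the red stripe is at (268,206), the collar at (243,298) and the knob at (158,262). The fences are on the +x (bottom) and +y (right) sides. The green look-alikes at (35,99) and (592,225) lie off the board, so the choice stands.

```bash
cat > meas.py <<'E'
from h import *
from scipy.optimize import least_squares
def cloud(c,d):
    v,u=np.mgrid[0:400,0:640]; px=np.c_[u.ravel(),v.ravel()]+0.0
    return (c["o"]+rays(c,px)*d.reshape(-1,1)).reshape(400,640,3)
def jigfit(im,c,P,guess=(0.573,0.084,np.radians(10.2))):
    """fit to fence inner-ish: board edge points from color mask"""
    hsv=cv2.cvtColor(im,cv2.COLOR_BGR2HSV); b=((hsv[...,1]>85)&(hsv[...,0]>8)&(hsv[...,0]<24)).astype(np.uint8)
    return b
def blockrect(c,P,im,z=.052,near=None):
    m=(abs(P[...,2]-z)<.006)&(im.min(2)>110)
    n,l,st,ce=cv2.connectedComponentsWithStats(m.astype(np.uint8))
    for i in np.argsort(-st[1:,4])[:3]+1:
        v,u=np.nonzero(l==i); W=onz(c,np.c_[u,v],z)[:,:2].astype(np.float32)
        r=cv2.minAreaRect(W*1000); print(st[i,4],P[l==i][:,2].mean().round(4),np.round(r[0],1),np.round(r[1],1),round(r[2],2))
E
python3 - <<'E'
from meas import *
z=np.load("w1.npz"); c={k:z[k] for k in("f","cx","cy","k","Rw","o")}; d=z["d"]; im=cv2.imread("pics/w1.png"); P=cloud(c,d)
blockrect(c,P,im)
hsv=cv2.cvtColor(im,cv2.COLOR_BGR2HSV)
for n,p in dict(board=(350,280),boardsh=(270,150),edge=(220,105),table=(220,80),fence=(402,250),fencetop=(330,302)).items(): print(n,hsv[p[1],p[0]],P[p[1],p[0]].round(3))
# board top edges: (132,97)-(428,97)-(411,~) ; side-face of board visible?
px=[(136,97),(427,97),(395,163),(414,164),(411,318),(389,297),(265,297)]
zz=[.012,.012,.038,.038,.038,.012,.012]
print(np.array([onz(c,[p],h)[0] for p,h in zip(px,zz)]).round(4))
# vertical-scan profile of heights across fences
print("col 330",[(v,im[v,330].mean().round(),P[v,330,2].round(3)) for v in range(286,326,2)])
print("row 240",[(u,im[240,u].mean().round(),P[240,u,2].round(3)) for u in range(374,424,2)])
E
```

```text
7444 0.0517 [510.5 103.4] [ 88.1 119.1] 10.11
97 0.049 [ 847.7 -136.1] [13.2 44.6] 23.13
1 0.0477 [689.  -13.4] [0. 0.] 0.0
board [ 17 107 188] [0.641 0.15  0.011]
boardsh [ 18 103 126] [0.48  0.014 0.011]
edge [ 17 107 176] [ 0.437 -0.052  0.014]
table [  3  15 174] [ 0.408 -0.06  -0.002]
fence [ 12 123  85] [0.573 0.202 0.038]
fencetop [12 86 59] [0.669 0.126 0.03 ]
[[ 0.4451 -0.1547  0.012 ]
 [ 0.3835  0.1926  0.012 ]
 [ 0.4658  0.1666  0.038 ]
 [ 0.4629  0.1893  0.038 ]
 [ 0.6692  0.2395  0.038 ]
 [ 0.6571  0.2109  0.012 ]
 [ 0.6883  0.0356  0.012 ]]
col 330 [(286, np.float64(97.0), np.float64(0.011)), (288, np.float64(99.0), np.float64(0.012)), (290, np.float64(102.0), np.float64(0.012)), (292, np.float64(100.0), np.float64(0.011)), (294, np.float64(100.0), np.float64(0.012)), (296, np.float64(61.0), np.float64(0.011)), (298, np.float64(47.0), np.float64(0.018)), (300, np.float64(46.0), np.float64(0.024)), (302, np.float64(48.0), np.float64(0.03)), (304, np.float64(47.0), np.float64(0.035)), (306, np.float64(60.0), np.float64(0.037)), (308, np.float64(64.0), np.float64(0.037)), 
[... 768 characters left out ...]
.float64(47.0), np.float64(0.027)), (394, np.float64(54.0), np.float64(0.036)), (396, np.float64(64.0), np.float64(0.037)), (398, np.float64(66.0), np.float64(0.038)), (400, np.float64(65.0), np.float64(0.037)), (402, np.float64(66.0), np.float64(0.037)), (404, np.float64(63.0), np.float64(0.037)), (406, np.float64(64.0), np.float64(0.038)), (408, np.float64(64.0), np.float64(0.036)), (410, np.float64(89.0), np.float64(0.038)), (412, np.float64(141.0), np.float64(0.013)), (414, np.float64(141.0), np.float64(0.011)), (416, np.float64(139.0), np.float64(0.011)), (418, np.float64(164.0), np.float64(0.01)), (420, np.float64(174.0), np.float64(-0.0)), (422, np.float64(168.0), np.float64(-0.001))]
```

```bash
cat >> meas.py <<'E'
def edge(im,fixed,lo,hi,axis):
    """strongest grey step along a column (axis=0) or row (axis=1) between lo,hi; subpixel"""
    g=cv2.GaussianBlur(im,(3,3),0).astype(float).mean(2); g=g[lo:hi,fixed] if axis==0 else g[fixed,lo:hi]
    k=np.abs(np.gradient(g)); i=int(k.argmax()); w=slice(max(i-2,0),i+3)
    t=lo+(k[w]*np.arange(len(k))[w]).sum()/k[w].sum()
    return (fixed,t) if axis==0 else (t,fixed)
def line(c,px,z):
    W=onz(c,px,z)[:,:2]; m=W.mean(0); u,s,v=np.linalg.svd(W-m); d=v[0]
    return m.round(4),round(np.degrees(np.arctan2(d[1],d[0]))%180,2),(s[1]/np.sqrt(len(W))).round(5)
E
python3 - <<'E'
from meas import *
z=np.load("w1.npz"); c={k:z[k] for k in("f","cx","cy","k","Rw","o")}; im=cv2.imread("pics/w1.png")
print("camera",c["o"],c["Rw"].round(3).tolist())
E_=lambda R_,lo,hi,a:[edge(im,r,lo,hi,a) for r in R_]
for n,px,h in [("near board",E_(range(150,420,15),88,108,0),.012),
 ("back fence base",E_(range(275,380,10),286,302,0),.012),
 ("back fence far top",E_(range(290,400,10),312,326,0),.038),
 ("side fence base",E_(range(235,290,5),382,393,1),.012),
 ("side fence outer",E_(range(175,300,10),405,416,1),.038),
 ("block near",E_(range(300,380,8),148,158,0),.052),
 ("block far",E_(range(300,380,8),222,236,0),.052),
 ("block -y",E_(range(165,222,6),280,292,1),.052),
 ("block +y",E_(range(165,222,6),382,393,1),.052),
 ("board right y-",E_(range(110,160,6),130,155,1),.012)]:
    print(n,np.round(px[0],1),np.round(px[-1],1),*line(c,px,h))
E
```

```text
camera [0.42893894 0.06809897 0.42169974] [[-0.176, 0.947, 0.267], [0.984, 0.169, 0.049], [0.001, 0.272, -0.962]]
near board [150.   93.1] [405.   90.1] [0.4099 0.0138] 100.38 0.00244
back fence base [275.  296.1] [375.  295.3] [0.6711 0.12  ] 100.67 0.00011
back fence far top [290.  318.7] [390.  317.9] [0.6868 0.1434] 100.59 0.00014
side fence base [389.6 235. ] [386.8 285. ] [0.6012 0.1962] 10.55 8e-05
side fence outer [414.4 175. ] [414.2 295. ] [0.5527 0.2099] 13.44 0.00286
block near [300.  154.8] [372. 155.] [0.4673 0.0946] 100.01 1e-05
block far [300.  227.9] [372. 228.] [0.554  0.1113] 99.86 0.00019
block -y [285.6 165. ] [287.2 219. ] [0.5205 0.0452] 10.03 0.00013
block +y [388.5 165. ] [385.2 219. ] [0.4997 0.1617] 9.95 0.00015
board right y- [133. 110.] [139.7 158. ] [ 0.4889 -0.1489] 13.28 0.00813
```

```bash
python3 go.py 0.441 0.090 0.185 100.6; python3 go.py 0.441 0.090 0.075 100.6
```

```text
travel [0.449 0.156 0.949] rot [ 0.     0.    -0.008]
travel [0.449 0.155 1.866] rot [ 0.     0.    -0.008]
```

```bash

python3 -m pendant '[{"travel":[0.449,0.156,0.4],"rot":[0,0,-0.008],"fingers":1},{"travel":[0.449,0.156,0.949],"rot":[0,0,-0.008],"fingers":1},{"travel":[0.449,0.156,0.949],"rot":[0,0,-0.008],"fingers":1},{"travel":[0.449,0.156,0.949],"rot":[0,0,-0.008],"fingers":1},{"travel":[0.449,0.156,0.949],"rot":[0,0,-0.008],"fingers":1}]' >/dev/null
python3 -m pendant '[{"travel":[0,0,0.4],"rot":[0,0,0],"fingers":1},{"travel":[0,0,0.8],"rot":[0,0,0],"fingers":1},{"travel":[0,0,1.0],"rot":[0,0,0],"fingers":1},{"travel":[0,0,1.0],"rot":[0,0,0],"fingers":1},{"travel":[0,0,1.0],"rot":[0,0,0],"fingers":1},{"travel":[0,0,1.0],"rot":[0,0,0],"fingers":1}]'
python3 go.py 0.441 0.090 0.036 100.6
python3 - <<'E'
from h import *
im,d=env.read_camera("side"); cv2.imwrite("pics/s2.png",cv2.resize(im[120:260,260:420],None,fx=4,fy=4,interpolation=2))
E
```

```text
clock: 3.4
tcp_pos: [0.4445, 0.0892, 0.0675]
orientation: [0.003, -0.091, 0.996, -0.0]
wrist_force: [-0.4, 0.7, -0.4]
finger_gap: 0.0854
grip_force: 0.0
travel [0.028 0.012 0.262] rot [-0.001  0.005 -0.002]
```

View pics/s2.png

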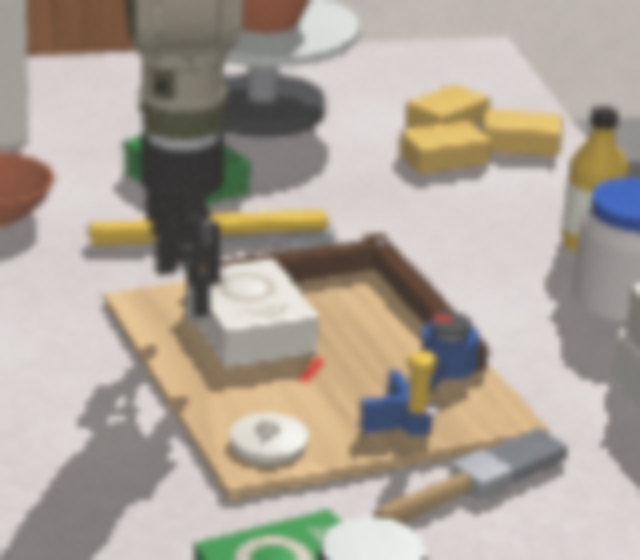

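The fingers (crop pixel (205,300)) stand just short of the block's near face, clear of the lid. I go down next.

```bash

python3 -m pendant '[{"travel":[0.028,0.01,0.12],"rot":[0,0,0],"fingers":1},{"travel":[0.028,0.01,0.25],"rot":[0,0,0],"fingers":1},{"travel":[0.028,0.01,0.25],"rot":[0,0,0],"fingers":1},{"travel":[0.028,0.01,0.25],"rot":[0,0,0],"fingers":1}]'
python3 go.py 0.441 0.090 0.036 100.6
```

```text
clock: 3.85
tcp_pos: [0.4389, 0.0897, 0.0361]
orientation: [0.001, -0.091, 0.996, -0.0]
wrist_force: [-0.4, 0.2, 1.0]
finger_gap: 0.0853
grip_force: 0.0
travel [-0.017 -0.001  0.001] rot [-0.     0.002 -0.002]
```

```bash

python3 -m pendant '[{"travel":[-0.03,0,0],"rot":[0,0,0],"fingers":1},{"travel":[-0.06,0,0],"rot":[0,0,0],"fingers":1},{"travel":[-0.09,0,0],"rot":[0,0,0],"fingers":1},{"travel":[-0.11,0,0],"rot":[0,0,0],"fingers":1},{"travel":[-0.13,0,0],"rot":[0,0,0],"fingers":1},{"travel":[-0.15,0,0],"rot":[0,0,0],"fingers":1},{"travel":[-0.17,0,0],"rot":[0,0,0],"fingers":1},{"travel":[-0.19,0,0],"rot":[0,0,0],"fingers":1},{"travel":[-0.21,0,0],"rot":[0,0,0],"fingers":1},{"travel":[-0.23,0,0],"rot":[0,0,0],"fingers":1}]'
python3 -c "
from h import *
im,d=env.read_camera('side'); cv2.imwrite('pics/s3.png',cv2.resize(im[120:260,260:420],None,fx=4,fy=4,interpolation=2))
a=cv2.imread('pics/side0.png')[120:260,260:420]
o=env.outline_of('side','block')
print([(x['conf'],x['xy'],x['mask'].sum()) for x in o])"
```

```text
clock: 4.85
tcp_pos: [0.4653, 0.0948, 0.0346]
orientation: [-0.0, -0.091, 0.996, 0.0]
wrist_force: [-1.4, -0.0, -1.1]
finger_gap: 0.0857
grip_force: 0.8
[(0.86, [330.6, 201.6], np.int64(416)), (0.72, [323.3, 263.5], np.int64(840)), (0.68, [292.2, 159.3], np.int64(113)), (0.6, [364.8, 213.3], np.int64(428))]
```

```bash

python3 -m pendant '[{"travel":[-0.02,0,0],"rot":[0,0,0],"fingers":1},{"travel":[-0.06,0,0],"rot":[0,0,0],"fingers":1},{"travel":[-0.1,0,0],"rot":[0,0,0],"fingers":1},{"travel":[-0.14,0,0],"rot":[0,0,0],"fingers":1},{"travel":[-0.18,0,0],"rot":[0,0,0],"fingers":1},{"travel":[-0.22,0,0],"rot":[0,0,0],"fingers":1},{"travel":[-0.26,0,0],"rot":[0,0,0],"fingers":1},{"travel":[-0.3,0,0],"rot":[0,0,0],"fingers":1},{"travel":[-0.33,0,0],"rot":[0,0,0],"fingers":1},{"travel":[-0.36,0,0],"rot":[0,0,0],"fingers":1}]'
python3 -m pendant '[{"travel":[-0.03,0,0],"rot":[0,0,0],"fingers":1},{"travel":[-0.06,0,0],"rot":[0,0,0],"fingers":1},{"travel":[-0.1,0,0],"rot":[0,0,0],"fingers":1},{"travel":[-0.14,0,0],"rot":[0,0,0],"fingers":1},{"travel":[-0.18,0,0],"rot":[0,0,0],"fingers":1},{"travel":[-0.22,0,0],"rot":[0,0,0],"fingers":1},{"travel":[-0.25,0,0],"rot":[0,0,0],"fingers":1},{"travel":[-0.28,0,0],"rot":[0,0,0],"fingers":1},{"travel":[-0.3,0,0],"rot":[0,0,0],"fingers":1},{"travel":[-0.31,0,0],"rot":[0,0,0],"fingers":1}]'
python3 - <<'E'
from meas import *
im,d=env.read_camera("wrist"); cv2.imwrite("pics/w4.png",im); c=cam("wrist"); np.savez("w4.npz",d=d,**c); 
print(env.get_state()["tcp_pos"],env.get_state()["wrist_force"])
blockrect(c,cloud(c,d),im)
E
```

```text
clock: 5.95
tcp_pos: [0.5078, 0.1026, 0.0349]
orientation: [-0.0, -0.091, 0.996, 0.0]
wrist_force: [-3.6, -1.2, 2.1]
finger_gap: 0.0852
grip_force: 1.6
clock: 6.95
tcp_pos: [0.5445, 0.1093, 0.0349]
orientation: [0.0, -0.091, 0.996, 0.0]
wrist_force: [-3.2, -0.4, 2.0]
finger_gap: 0.0852
grip_force: 1.7
[0.54459438 0.10936945 0.0349214 ] [-1.41217423 -0.65260927 -0.20545909]
7483 0.0506 [561.2 112.1] [22.9 87.1] 10.53
1 0.0461 [548.2 119.5] [0. 0.] 0.0
1 0.0463 [546.1 130.7] [0. 0.] 0.0
```

View pics/w4.png

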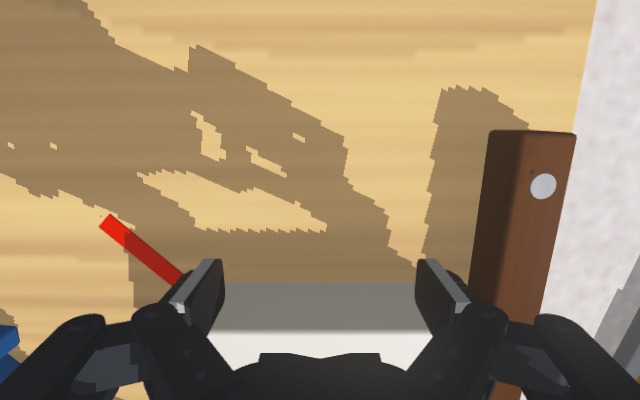

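The block's near face fills rows 282–332, with its top edge at row 332. Both fingers sit against it, and the right finger is clear of the side fence (475 and rightward).

```bash
python3 - <<'E'
from meas import *
z=np.load("w4.npz"); c={k:z[k] for k in("f","cx","cy","k","Rw","o")}; im=cv2.imread("pics/w4.png")
n=np.array([.983,.184]); t=np.array([-.184,.983])
for nm,px,h in [("top edge",[edge(im,u,322,342,0) for u in range(245,400,15)],.052),("base",[edge(im,u,274,290,0) for u in range(245,400,15)],.012),
 ("fence base",[edge(im,v,465,482,1) for v in range(235,290,6)],.012),("fence outer",[edge(im,v,540,580,1) for v in range(150,290,15)],.038)]:
    m,a,s=line(c,px,h); print(nm,np.round(px[0],1),m,a,s,"n,t",(m@n).round(4),(m@t).round(4))
print("tcp n",env.get_state()["tcp_pos"][:2]@n)
E
```

```text
top edge [245.  332.8] [0.5551 0.1111] 100.52 1e-05 n,t 0.5661 0.0071
base [245.  281.6] [0.5551 0.1112] 100.67 0.00024 n,t 0.5661 0.0072
fence base [474.3 235. ] [0.5311 0.1828] 11.3 0.00016 n,t 0.5557 0.082
fence outer [573.7 150. ] [0.4971 0.1965] 10.6 3e-05 n,t 0.5248 0.1017
tcp n 0.555460258947029
```

```bash

python3 -m pendant '[{"travel":[-0.02,0,0],"rot":[0,0,0],"fingers":1},{"travel":[-0.04,0,0],"rot":[0,0,0],"fingers":1},{"travel":[-0.06,0,0],"rot":[0,0,0],"fingers":1},{"travel":[-0.08,0,0],"rot":[0,0,0],"fingers":1},{"travel":[-0.1,0,0],"rot":[0,0,0],"fingers":1},{"travel":[-0.12,0,0],"rot":[0,0,0],"fingers":1},{"travel":[-0.14,0,0],"rot":[0,0,0],"fingers":1},{"travel":[-0.155,0,0],"rot":[0,0,0],"fingers":1},{"travel":[-0.165,0,0],"rot":[0,0,0],"fingers":1},{"travel":[-0.17,0,0],"rot":[0,0,0],"fingers":1}]'
python3 -m pendant '[{"travel":[-0.004,0,0],"rot":[0,0,0],"fingers":1},{"travel":[-0.008,0,0],"rot":[0,0,0],"fingers":1}]'
python3 -m pendant '[{"travel":[-0.004,0,0],"rot":[0,0,0],"fingers":1},{"travel":[-0.008,0,0],"rot":[0,0,0],"fingers":1}]'
```

```text
clock: 8.0
tcp_pos: [0.5644, 0.113, 0.0349]
orientation: [-0.0, -0.091, 0.996, 0.0]
wrist_force: [-2.5, -1.9, 1.4]
finger_gap: 0.0855
grip_force: 1.4
clock: 8.2
tcp_pos: [0.5652, 0.1132, 0.0349]
orientation: [-0.0, -0.091, 0.996, 0.0]
wrist_force: [-2.0, -1.2, 0.9]
finger_gap: 0.0855
grip_force: 1.3
clock: 8.4
tcp_pos: [0.5662, 0.1133, 0.0349]
orientation: [0.0, -0.091, 0.996, 0.0]
wrist_force: [-1.5, -0.9, 0.0]
finger_gap: 0.0854
grip_force: 1.2
```

```bash

python3 -m pendant '[{"travel":[-0.006,0,0],"rot":[0,0,0],"fingers":1},{"travel":[-0.012,0,0],"rot":[0,0,0],"fingers":1}]' | sed -n '2p;4p'
python3 -m pendant '[{"travel":[-0.004,0,0],"rot":[0,0,0],"fingers":1},{"travel":[-0.008,0,0],"rot":[0,0,0],"fingers":1}]'| sed -n '2p;4p'
python3 -m pendant '[{"travel":[-0.004,0,0],"rot":[0,0,0],"fingers":1}]'| sed -n '2p;4p'
```

```text
tcp_pos: [0.5677, 0.1137, 0.0349]
wrist_force: [-2.1, -0.1, 0.3]
tcp_pos: [0.5686, 0.1138, 0.0349]
wrist_force: [-2.8, -0.9, 0.5]
tcp_pos: [0.569, 0.1139, 0.0349]
wrist_force: [-2.4, -0.7, 1.2]
```

```bash

python3 -m pendant '[{"travel":[-0.003,0,0],"rot":[0,0,0],"fingers":1}]' | sed -n '2p;4p'
python3 -m pendant '[{"travel":[-0.003,0,0],"rot":[0,0,0],"fingers":1}]'| sed -n '2p;4p'
python3 -m pendant '[{"travel":[-0.003,0,0],"rot":[0,0,0],"fingers":1}]'| sed -n '2p;4p'
```

```text
tcp_pos: [0.5694, 0.114, 0.0349]
wrist_force: [-2.0, 0.0, -0.0]
tcp_pos: [0.5695, 0.114, 0.0349]
wrist_force: [-3.9, -1.0, 1.9]
tcp_pos: [0.5695, 0.114, 0.0349]
wrist_force: [-5.9, -1.6, 3.7]
```

```bash

python3 -m pendant '[{"travel":[-0.003,0,0],"rot":[0,0,0],"fingers":1}]' | sed -n '2p;4p'
python3 -m pendant '[{"travel":[-0.003,0,0],"rot":[0,0,0],"fingers":1}]'| sed -n '2p;4p'
```

```text
tcp_pos: [0.5695, 0.114, 0.0349]
wrist_force: [-7.0, -2.6, 3.7]
tcp_pos: [0.5695, 0.114, 0.0349]
wrist_force: [-7.3, -2.7, 5.3]
```

```bash

python3 -m pendant '[{"travel":[0.05,0,0],"rot":[0,0,0],"fingers":1},{"travel":[0.1,0,0],"rot":[0,0,0],"fingers":1},{"travel":[0.12,0,-0.3],"rot":[0,0,0],"fingers":0.5},{"travel":[0.12,0,-0.6],"rot":[0,0,0],"fingers":0},{"travel":[0.12,0,-0.9],"rot":[0,0,0],"fingers":-0.2},{"travel":[0.12,0,-0.95],"rot":[0,0,0],"fingers":-0.2},{"travel":[0.12,0,-0.95],"rot":[0,0,0],"fingers":-0.2},{"travel":[0.12,0,-0.95],"rot":[0,0,0],"fingers":-0.2}]'
python3 go.py 0.6324 0.0461 0.15 10.6;python3 go.py 0.6324 0.0461 0.15 190.6
python3 - <<'E'
from meas import *
im,d=env.read_camera("wrist"); cv2.imwrite("pics/w5.png",im); c=cam("wrist"); np.savez("w5.npz",d=d,**c)
s=env.get_state(); print(s["joint_pos"].round(3),s["wrist_force"]); blockrect(c,cloud(c,d),im)
E
```

```text
clock: 10.2
tcp_pos: [0.5562, 0.1116, 0.148]
orientation: [-0.0, -0.091, 0.996, 0.0]
wrist_force: [0.1, -0.3, -0.3]
finger_gap: 0.0341
grip_force: 0.0
travel [-0.526 -0.652 -0.017] rot [-0.000e+00 -1.000e-03  1.498e+00]
travel [-0.526 -0.652 -0.017] rot [ 1.000e-03 -0.000e+00 -1.502e+00]
[ 0.056  0.349 -0.161  1.063  0.    -0.126] [ 0.08181918 -0.15218765  0.48635926]
8093 0.051 [621.5 123.5] [87.9 81.9] 10.51
450 0.0506 [582.2 166. ] [26.  21.3] 10.49
407 0.0505 [599.1  70.1] [24.3 20.3] 10.6
```

```bash

python3 -m pendant '[{"travel":[-0.1,-0.15,0],"rot":[0,0,-0.14],"fingers":-0.2},{"travel":[-0.2,-0.3,0],"rot":[0,0,-0.28],"fingers":-0.2},{"travel":[-0.3,-0.4,0],"rot":[0,0,-0.42],"fingers":-0.2},{"travel":[-0.4,-0.5,0],"rot":[0,0,-0.56],"fingers":-0.2},{"travel":[-0.5,-0.6,0],"rot":[0,0,-0.7],"fingers":-0.2},{"travel":[-0.526,-0.652,0],"rot":[0,0,-0.75],"fingers":-0.2},{"travel":[-0.526,-0.652,0],"rot":[0,0,-0.75],"fingers":-0.2}]' >/dev/null
python3 -m pendant '[{"travel":[0,0,0],"rot":[0,0,-0.14],"fingers":-0.2},{"travel":[0,0,0],"rot":[0,0,-0.28],"fingers":-0.2},{"travel":[0,0,0],"rot":[0,0,-0.42],"fingers":-0.2},{"travel":[0,0,0],"rot":[0,0,-0.56],"fingers":-0.2},{"travel":[0,0,0],"rot":[0,0,-0.7],"fingers":-0.2},{"travel":[0,0,0],"rot":[0,0,-0.75],"fingers":-0.2},{"travel":[0,0,0],"rot":[0,0,-0.75],"fingers":-0.2},{"travel":[0,0,0],"rot":[0,0,-0.75],"fingers":-0.2}]'
python3 go.py 0.6324 0.0461 0.04 190.6
python3 - <<'E'
from meas import *
im,d=env.read_camera("wrist"); cv2.imwrite("pics/w6.png",im); c=cam("wrist"); np.savez("w6.npz",d=d,**c)
s=env.get_state(); print(s["joint_pos"].round(3)); blockrect(c,cloud(c,d),im)
E
```

```text
clock: 11.75
tcp_pos: [0.6322, 0.0465, 0.1481]
orientation: [0.0, 0.768, -0.64, -0.001]
wrist_force: [-0.3, -0.4, 0.0]
finger_gap: 0.0344
grip_force: 0.0
travel [ 0.004 -0.003  0.901] rot [ 0.001  0.    -0.004]
[-0.053  0.472  0.029  1.129  0.    -1.805]
9517 0.052 [625.6 114.8] [ 88.1 103.1] 10.97
1039 0.0493 [843.5 -30.5] [23.6 52.2] 5.78
5 0.0495 [656.8  21.4] [4. 0.] 55.11
```

View pics/w6.png

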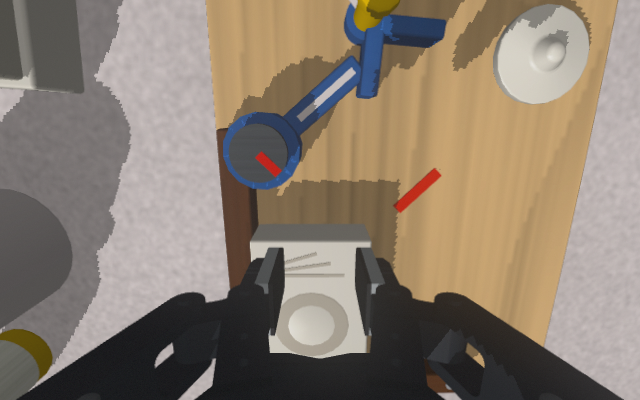

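The block's −y top edge is at row 241 (columns 251–371), flush along the back fence. The collar cap is at (260,150), the keeper at (370,60), the knob at (377,8), and the lid at (543,53) is clear.

```bash
python3 - <<'E'
from meas import *
z=np.load("w6.npz"); c={k:z[k] for k in("f","cx","cy","k","Rw","o")}; im=cv2.imread("pics/w6.png")
n=np.array([.983,.184]); t=np.array([-.184,.983])
for nm,px,h in [("-y top",[edge(im,u,234,248,0) for u in range(262,362,10)],.052),("-y base",[edge(im,u,220,230,0) for u in range(265,360,10)],.012),("fence base",[edge(im,v,244,262,1) for v in range(195,220,4)],.012)]:
    m,a,s=line(c,px,h); print(nm,np.round(px[0],1),m,a,s,"n,t",(m@n).round(4),(m@t).round(4))
p=onz(c,[(260,155)],.062)[0]; print("axis",p,p[:2]@n,p[:2]@t,"expect .669 -.1157")
E
```

```text
-y top [262.  241.1] [0.637  0.0666] 12.81 0.00143 n,t 0.6384 -0.0517
-y base [265.  223.7] [0.636  0.0657] 10.7 0.00152 n,t 0.6373 -0.0524
fence base [256.2 195. ] [0.6822 0.0595] 100.72 4e-05 n,t 0.6816 -0.067
axis [0.67750743 0.00867598 0.062     ] 0.6675861836297615 -0.11613288085158935 expect .669 -.1157
```

```bash

python3 -m pendant '[{"travel":[0,0,0.25],"rot":[0,0,0],"fingers":-0.2},{"travel":[0,0,0.5],"rot":[0,0,0],"fingers":-0.2},{"travel":[0,0,0.7],"rot":[0,0,0],"fingers":-0.2},{"travel":[0,0,0.8],"rot":[0,0,0],"fingers":-0.2},{"travel":[0,0,0.88],"rot":[0,0,0],"fingers":-0.2},{"travel":[0,0,0.9],"rot":[0,0,0],"fingers":-0.2},{"travel":[0,0,0.9],"rot":[0,0,0],"fingers":-0.2}]'
python3 -m pendant '[{"travel":[-0.015,0,0],"rot":[0,0,0],"fingers":-0.2},{"travel":[-0.03,0,0],"rot":[0,0,0],"fingers":-0.2},{"travel":[-0.045,0,0],"rot":[0,0,0],"fingers":-0.2},{"travel":[-0.06,0,0],"rot":[0,0,0],"fingers":-0.2},{"travel":[-0.07,0,0],"rot":[0,0,0],"fingers":-0.2},{"travel":[-0.08,0,0],"rot":[0,0,0],"fingers":-0.2}]'
python3 -m pendant '[{"travel":[-0.01,0,0],"rot":[0,0,0],"fingers":-0.2},{"travel":[-0.02,0,0],"rot":[0,0,0],"fingers":-0.2},{"travel":[-0.03,0,0],"rot":[0,0,0],"fingers":-0.2},{"travel":[-0.04,0,0],"rot":[0,0,0],"fingers":-0.2}]'
```

```text
clock: 12.5
tcp_pos: [0.6333, 0.0461, 0.0414]
orientation: [-0.0, 0.769, -0.64, 0.0]
wrist_force: [-0.1, 0.1, 0.4]
finger_gap: 0.0342
grip_force: 0.0
clock: 13.1
tcp_pos: [0.6315, 0.0548, 0.0413]
orientation: [0.0, 0.769, -0.64, 0.001]
wrist_force: [-0.2, -5.3, 1.6]
finger_gap: 0.0341
grip_force: 2.2
clock: 13.5
tcp_pos: [0.6307, 0.0596, 0.0414]
orientation: [0.0, 0.768, -0.64, 0.001]
wrist_force: [-0.6, -5.7, 3.5]
finger_gap: 0.0342
grip_force: 2.6
```

```bash

python3 -m pendant '[{"travel":[-0.01,0,0],"rot":[0,0,0],"fingers":-0.2},{"travel":[-0.02,0,0],"rot":[0,0,0],"fingers":-0.2},{"travel":[-0.03,0,0],"rot":[0,0,0],"fingers":-0.2},{"travel":[-0.04,0,0],"rot":[0,0,0],"fingers":-0.2},{"travel":[-0.045,0,0],"rot":[0,0,0],"fingers":-0.2},{"travel":[-0.05,0,0],"rot":[0,0,0],"fingers":-0.2}]' | sed -n '2p;4p'
python3 -m pendant '[{"travel":[-0.004,0,0],"rot":[0,0,0],"fingers":-0.2},{"travel":[-0.008,0,0],"rot":[0,0,0],"fingers":-0.2}]'| sed -n '2p;4p'
```

```text
tcp_pos: [0.6296, 0.0655, 0.0413]
wrist_force: [-0.7, -5.4, 3.1]
tcp_pos: [0.6294, 0.0664, 0.0414]
wrist_force: [-0.3, -5.0, 3.1]
```

```bash

for i in 1 2 3; do python3 -m pendant '[{"travel":[-0.004,0,0],"rot":[0,0,0],"fingers":-0.2}]'| sed -n '2p;4p'; done
```

```text
tcp_pos: [0.6293, 0.0669, 0.0413]
wrist_force: [-0.0, -5.7, 2.5]
tcp_pos: [0.6292, 0.0673, 0.0413]
wrist_force: [0.4, -5.5, 2.9]
tcp_pos: [0.6292, 0.0675, 0.0413]
wrist_force: [0.1, -7.7, 3.0]
```

```bash

python3 -m pendant '[{"travel":[-0.003,0,0],"rot":[0,0,0],"fingers":-0.2}]'| sed -n '2p;4p'
python3 -m pendant '[{"travel":[-0.003,0,0],"rot":[0,0,0],"fingers":-0.2}]'| sed -n '2p;4p'
```

```text
tcp_pos: [0.6292, 0.0675, 0.0414]
wrist_force: [0.4, -7.8, 3.6]
tcp_pos: [0.6292, 0.0675, 0.0414]
wrist_force: [0.4, -8.9, 2.1]
```

```bash

python3 -m pendant '[{"travel":[0.03,0,0],"rot":[0,0,0],"fingers":-0.2},{"travel":[0.06,0,0],"rot":[0,0,0],"fingers":-0.2},{"travel":[0.06,0,-0.3],"rot":[0,0,0],"fingers":-0.2},{"travel":[0.06,0,-0.6],"rot":[0,0,0],"fingers":-0.2},{"travel":[0.06,0,-1],"rot":[0,0,0],"fingers":-0.2}]' >/dev/null
python3 -m pendant '[{"travel":[0.3,0.2,-0.4],"rot":[0,0,0],"fingers":-0.2},{"travel":[0.6,0.4,-0.8],"rot":[0,0,0],"fingers":-0.2},{"travel":[0.6,0.4,-1],"rot":[0,0,0],"fingers":-0.2},{"travel":[0.6,0.4,-1],"rot":[0,0,0],"fingers":-0.2},{"travel":[0.6,0.4,-1],"rot":[0,0,0],"fingers":-0.2},{"travel":[0.6,0.4,-1],"rot":[0,0,0],"fingers":-0.2}]'
python3 - <<'E'
from meas import *
im,d=env.read_camera("wrist"); cv2.imwrite("pics/w7.png",im); c=cam("wrist"); np.savez("w7.npz",d=d,**c)
s=env.get_state(); print(s["joint_pos"].round(3)); blockrect(c,cloud(c,d),im)
for t in("collar_knob","collar"):
    for o in env.outline_of("wrist",t)[:2]: print(t,round(o["conf"],2),o["xy"],o["mask"].sum())
E
```

```text
clock: 15.9
tcp_pos: [0.5954, -0.0168, 0.2796]
orientation: [0.0, 0.769, -0.639, -0.001]
wrist_force: [-0.3, -0.5, -0.0]
finger_gap: 0.034
grip_force: 0.0
[-1.630e-01  3.510e-01  1.700e-01  1.392e+00  1.000e-03 -1.917e+00]
2589 0.0511 [603.7 133.2] [ 53.8 117.3] 10.17
780 0.0483 [842.5 -78.7] [ 21.9 146.2] 1.88
365 0.0508 [654.2 103.3] [34.6 39.5] 10.61
collar_knob 0.69 [275.8, 38.9] 5481
collar_knob 0.67 [289.8, 149.4] 3241
collar 0.93 [290.9, 147.2] 3052
collar 0.68 [337.7, 177.6] 47224
```

View pics/w7.png

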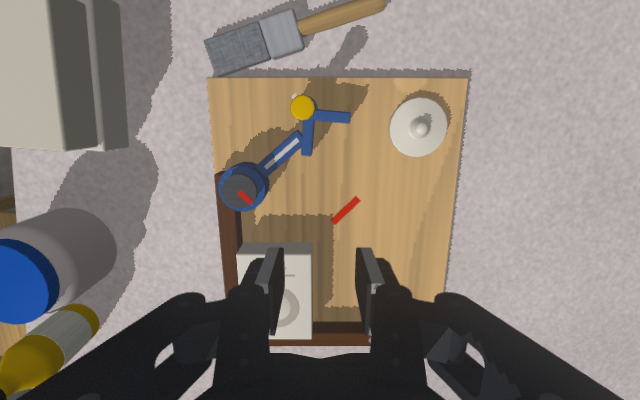

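The block sits in the corner: its −y edge is at row 254 and its −x edge at column 311. The knob is at (303,107), the collar at (242,187) and the red stripe at (346,210).

```bash
python3 - <<'E'
from meas import *
z=np.load("w7.npz"); c={k:z[k] for k in("f","cx","cy","k","Rw","o")}; im=cv2.imread("pics/w7.png")
n=np.array([.983,.184]); t=np.array([-.184,.983])
for nm,px,h in [("-y top",[edge(im,u,248,261,0) for u in range(288,308,3)],.052),("-y base",[edge(im,u,236,247,0) for u in range(248,306,5)],.012),
 ("-x top",[edge(im,v,306,318,1) for v in range(262,330,6)],.052),("side fence top outer",[edge(im,u,340,352,0) for u in range(290,310,4)],.038),
 ("back fence outer",[edge(im,v,215,232,1) for v in range(215,280,8)],.038),("side fence inner top",[edge(im,u,315,328,0) for u in range(320,352,4)],.012)]:
    m,a,s=line(c,px,h); print(nm,np.round(px[0],1),np.round(px[-1],1),m,a,s,"n,t",(m@n).round(4),(m@t).round(4))
hsv=cv2.cvtColor(im,cv2.COLOR_BGR2HSV); m=(hsv[...,0]>18)&(hsv[...,0]<32)&(hsv[...,1]>170); m[:85]=0;m[130:]=0;m[:,:280]=0;m[:,330:]=0
v,u=np.nonzero(m); print(len(u),u.mean(),v.mean(),cv2.minEnclosingCircle(np.c_[u,v].astype(np.float32)))
k=onz(c,[cv2.minEnclosingCircle(np.c_[u,v].astype(np.float32))[0]],.086)[0]; print("knob",k,k[:2]@n-.581,k[:2]@t+.0177)
ax=onz(c,[(240,190)],.062)[0]
o=.581*n-.0177*t; A=o+n*.088-t*.098; print("axis exp",A,"vs",ax,"px exp",proj(c,[*A,.062]))
L=o-.004*n-.034*t; print("locked",L,"r",np.hypot(*(k[:2]-A)))
print("angles",np.degrees(np.arctan2(*(k[:2]-A)[::-1])),np.degrees(np.arctan2(*(L-A)[::-1])))
E
```

```text
-y top [288.  254.2] [306.  254.2] [0.6037 0.074 ] 10.41 0.0 n,t 0.6071 -0.0383
-y base [248.  241.6] [303.  241.4] [0.6333 0.082 ] 11.91 0.00257 n,t 0.6376 -0.0359
-x top [310.5 262. ] [311.3 328. ] [0.5781 0.1251] 100.69 0.00015 n,t 0.5913 0.0166
side fence top outer [290.  345.6] [306.  345.6] [0.5803 0.2117] 10.56 7e-05 n,t 0.6094 0.1013
back fence outer [217.2 215. ] [223.2 279. ] [0.6969 0.0887] 100.63 7e-05 n,t 0.7014 -0.041
side fence inner top [320.  321.1] [348.  321.1] [0.5355 0.1834] 10.47 2e-05 n,t 0.5601 0.0818
473 301.98942917547566 107.14376321353066 ((302.0116271972656, 107.19767761230469), 12.362536430358887)
knob [ 0.62423335 -0.08971961  0.086     ] 0.01611297563431413 -0.18535331066039842
axis exp [0.6789158 0.0093629] vs [0.67678969 0.00653079 0.062     ] px exp [[237.73956484 192.16172981]]
locked [0.5767038 0.0553469] r 0.11317028582361761
angles -118.89378011708901 155.77756913587172
```

```bash
python3 go.py 0.6242 -0.0897 0.165 151; python3 - <<'E'
from meas import *
z=np.load("w7.npz"); c={k:z[k] for k in("f","cx","cy","k","Rw","o")}; P=cloud(c,z["d"]); print("knob top z by depth",P[104:111,299:306,2].mean())
# second view: side
c=cam("side"); im=cv2.imread("pics/side0.png"); hsv=cv2.cvtColor(im,cv2.COLOR_BGR2HSV)
u0,v0=proj(c,[.6242,-.0897,.086])[0]; print("side expect top",u0,v0)
m=(hsv[...,0]>15)&(hsv[...,0]<32)&(hsv[...,1]>150); s=np.argwhere(m[200:235,355:375])+[200,355]; print("side yellow rows/cols",s.min(0),s.max(0),len(s))
E
```

```text
travel [ 0.645 -0.129  0.949] rot [0.003 0.    0.659]
knob top z by depth 0.08488449719758127
side expect top 364.82127326319664 208.79069642225357
side yellow rows/cols [209 364] [220 366] 16
```

```bash

python3 -m pendant '[{"travel":[0.2,-0.04,0.1],"rot":[0,0,0.14],"fingers":0.15},{"travel":[0.4,-0.08,0.3],"rot":[0,0,0.28],"fingers":0.15},{"travel":[0.645,-0.129,0.5],"rot":[0,0,0.42],"fingers":0.15},{"travel":[0.645,-0.129,0.8],"rot":[0,0,0.56],"fingers":0.15},{"travel":[0.645,-0.129,0.949],"rot":[0,0,0.659],"fingers":0.15},{"travel":[0.645,-0.129,0.949],"rot":[0,0,0.659],"fingers":0.15},{"travel":[0.645,-0.129,0.949],"rot":[0,0,0.659],"fingers":0.15},{"travel":[0.645,-0.129,0.949],"rot":[0,0,0.659],"fingers":0.15}]'
python3 go.py 0.6242 -0.0897 0.080 151
python3 - <<'E'
from h import *
im,d=env.read_camera("wrist"); cv2.imwrite("pics/w8.png",im); c=cam("wrist")
hsv=cv2.cvtColor(im,cv2.COLOR_BGR2HSV); m=((hsv[...,0]>18)&(hsv[...,0]<32)&(hsv[...,1]>170)).astype(np.uint8)
n_,l,st,ce=cv2.connectedComponentsWithStats(m)
for i in range(1,n_):
    if st[i,4]>200: print(st[i],ce[i],onz(c,[ce[i]],.086))
E
```

```text
clock: 16.85
tcp_pos: [0.626, -0.0904, 0.1683]
orientation: [0.001, -0.508, 0.861, -0.001]
wrist_force: [-0.2, 0.6, 0.5]
finger_gap: 0.0492
grip_force: 0.0
travel [0.002 0.017 0.736] rot [-0.002  0.001  0.001]
[ 305  194   34   45 1089] [321.09825528 217.47015611] [[ 0.62297734 -0.09376029  0.086     ]]
```

View pics/w8.png

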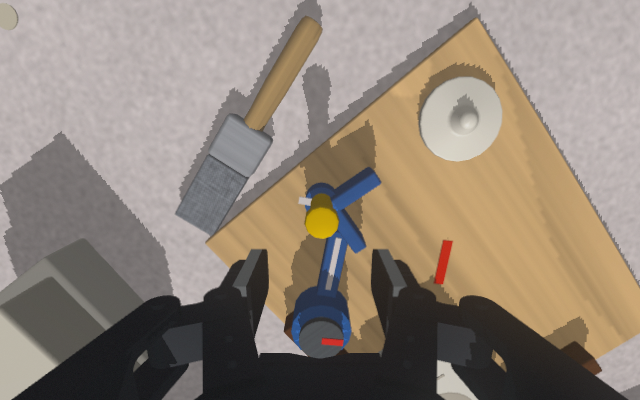

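The knob's top is at (321,223), centred between the fingers and under the TCP line. The lid and brush are clear, so I lower over the knob and close to a loose cage.

```bash

python3 -m pendant '[{"travel":[0,0.015,0.2],"rot":[0,0,0],"fingers":0.15},{"travel":[0,0.015,0.4],"rot":[0,0,0],"fingers":0.15},{"travel":[0,0.015,0.6],"rot":[0,0,0],"fingers":0.15},{"travel":[0,0.015,0.73],"rot":[0,0,0],"fingers":0.15},{"travel":[0,0.015,0.73],"rot":[0,0,0],"fingers":0.15},{"travel":[0,0.015,0.73],"rot":[0,0,0],"fingers":-0.1},{"travel":[0,0.015,0.73],"rot":[0,0,0],"fingers":-0.33},{"travel":[0,0.015,0.73],"rot":[0,0,0],"fingers":-0.33}]' 20
python3 go.py 0.6242 -0.0897 0.080 151
```

```text
clock: 17.7
tcp_pos: [0.6246, -0.09, 0.0811]
orientation: [0.001, -0.507, 0.862, -0.001]
wrist_force: [0.1, 0.0, -0.1]
finger_gap: 0.0286
grip_force: 0.0
travel [-0.001  0.004  0.009] rot [-0.003  0.001 -0.001]
```

```bash

python3 -m pendant '[{"travel":[-0.002,0.065,0],"rot":[0,0,0.067],"fingers":-0.33},{"travel":[-0.009,0.13,0],"rot":[0,0,0.133],"fingers":-0.33},{"travel":[-0.02,0.194,0],"rot":[0,0,0.2],"fingers":-0.33},{"travel":[-0.036,0.257,0],"rot":[0,0,0.267],"fingers":-0.33},{"travel":[-0.056,0.319,0],"rot":[0,0,0.333],"fingers":-0.33},{"travel":[-0.081,0.379,0],"rot":[0,0,0.4],"fingers":-0.33}]'
python3 - <<'E'
from h import *
im,d=env.read_camera("wrist"); cv2.imwrite("pics/w9.png",im); c=cam("wrist")
hsv=cv2.cvtColor(im,cv2.COLOR_BGR2HSV); m=((hsv[...,0]>18)&(hsv[...,0]<32)&(hsv[...,1]>170)).astype(np.uint8)
n_,l,st,ce=cv2.connectedComponentsWithStats(m)
for i in range(1,n_):
    if st[i,4]>200: print(st[i],ce[i],onz(c,[ce[i]],.08))
s=env.get_state(); p=s["tcp_pos"][:2]-np.array([.678,.008]); print(np.degrees(np.arctan2(p[1],p[0])),np.hypot(*p))
E
```

```text
clock: 18.3
tcp_pos: [0.5894, -0.0596, 0.0808]
orientation: [0.001, -0.315, 0.949, -0.001]
wrist_force: [0.9, -0.3, 0.5]
finger_gap: 0.0287
grip_force: 0.6
[ 286  231   56   84 3267] [313.8570554  276.32568105] [[ 0.58651354 -0.0630158   0.08      ]]
-143.42705273175886 0.11154701959726417
```

```bash

python3 -m pendant '[{"travel":[-0.002,0.065,0],"rot":[0,0,0.067],"fingers":-0.33},{"travel":[-0.009,0.13,0],"rot":[0,0,0.133],"fingers":-0.33},{"travel":[-0.02,0.194,0],"rot":[0,0,0.2],"fingers":-0.33},{"travel":[-0.036,0.257,0],"rot":[0,0,0.267],"fingers":-0.33},{"travel":[-0.056,0.319,0],"rot":[0,0,0.333],"fingers":-0.33},{"travel":[-0.081,0.379,0],"rot":[0,0,0.4],"fingers":-0.33},{"travel":[-0.109,0.438,0],"rot":[0,0,0.467],"fingers":-0.33},{"travel":[-0.142,0.494,0],"rot":[0,0,0.533],"fingers":-0.33},{"travel":[-0.178,0.548,0],"rot":[0,0,0.6],"fingers":-0.33}]'
python3 -m pendant '[{"travel":[-0.001,0.033,0],"rot":[0,0,0.033],"fingers":-0.33},{"travel":[-0.002,0.065,0],"rot":[0,0,0.067],"fingers":-0.33},{"travel":[-0.005,0.098,0],"rot":[0,0,0.1],"fingers":-0.33},{"travel":[-0.009,0.13,0],"rot":[0,0,0.133],"fingers":-0.33},{"travel":[-0.014,0.162,0],"rot":[0,0,0.167],"fingers":-0.33},{"travel":[-0.02,0.194,0],"rot":[0,0,0.2],"fingers":-0.33},{"travel":[-0.028,0.226,0],"rot":[0,0,0.233],"fingers":-0.33},{"travel":[-0.036,0.257,0],"rot":[0,0,0.267],"fingers":-0.33}]'
python3 - <<'E'
from h import *
im,d=env.read_camera("wrist"); cv2.imwrite("pics/w10.png",im); c=cam("wrist")
s=env.get_state(); p=s["tcp_pos"][:2]-np.array([.678,.008]); print(np.degrees(np.arctan2(p[1],p[0])),np.hypot(*p))
E
```

```text
clock: 19.25
tcp_pos: [0.5667, 0.006, 0.0804]
orientation: [0.001, -0.007, 1.0, -0.0]
wrist_force: [0.1, -1.5, 1.7]
finger_gap: 0.0283
grip_force: 0.6
clock: 20.05
tcp_pos: [0.5704, 0.0369, 0.0803]
orientation: [0.001, 0.131, 0.991, -0.0]
wrist_force: [-0.3, -1.5, 0.4]
finger_gap: 0.0286
grip_force: 0.6
164.70569055366482 0.11140699251881635
```

View pics/w10.png

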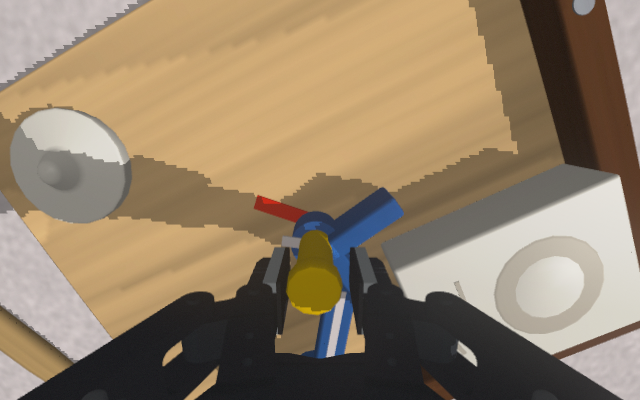

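The keeper nears the block's corner (395,245). The knob rests on the trailing finger, and the white pointer (291,241) still trails the red stripe (278,208). About 10° is left.

```bash

python3 -m pendant '[{"travel":[0,0.024,0],"rot":[0,0,0.025],"fingers":-0.33},{"travel":[-0.001,0.049,0],"rot":[0,0,0.05],"fingers":-0.33},{"travel":[-0.003,0.073,0],"rot":[0,0,0.075],"fingers":-0.33},{"travel":[-0.005,0.098,0],"rot":[0,0,0.1],"fingers":-0.33},{"travel":[-0.008,0.122,0],"rot":[0,0,0.125],"fingers":-0.33},{"travel":[-0.011,0.146,0],"rot":[0,0,0.15],"fingers":-0.33},{"travel":[-0.011,0.146,0],"rot":[0,0,0.15],"fingers":-0.33}]'
cat > kn.py <<'E'
from h import *; import sys
im,d=env.read_camera("wrist"); cv2.imwrite(f"pics/{sys.argv[1]}.png",im); c=cam("wrist")
s=env.get_state(); C=np.array([.678,.008]); p=s["tcp_pos"][:2]-C; print("tcp phi",np.degrees(np.arctan2(p[1],p[0])),np.hypot(*p))
hsv=cv2.cvtColor(im,cv2.COLOR_BGR2HSV)
red=((hsv[...,0]<6)|(hsv[...,0]>174))&(hsv[...,1]>170)&(hsv[...,2]>60)
n_,l,st,ce=cv2.connectedComponentsWithStats(red.astype(np.uint8))
for i in range(1,n_):
    if st[i,4]>80:
        v,u=np.nonzero(l==i); W=onz(c,np.c_[u,v],.012)[:,:2]; m=W.mean(0); dd=np.linalg.svd(W-m)[2][0]
        print("red",st[i],m.round(4),"dir",np.degrees(np.arctan2(dd[1],dd[0]))%180,"phi of centre",np.degrees(np.arctan2(*(m-C)[::-1])))
E
python3 kn.py w11
```

```text
clock: 20.8
tcp_pos: [0.5762, 0.0537, 0.08]
orientation: [0.001, 0.208, 0.978, 0.0]
wrist_force: [0.0, 0.3, -0.6]
finger_gap: 0.0287
grip_force: 0.0
tcp phi 155.8359969140859 0.11159374578821091
red [223 208  73  25 956] [0.5542 0.0214] dir 55.65366073163929 phi of centre 173.7993754402835
```

View pics/w11.png

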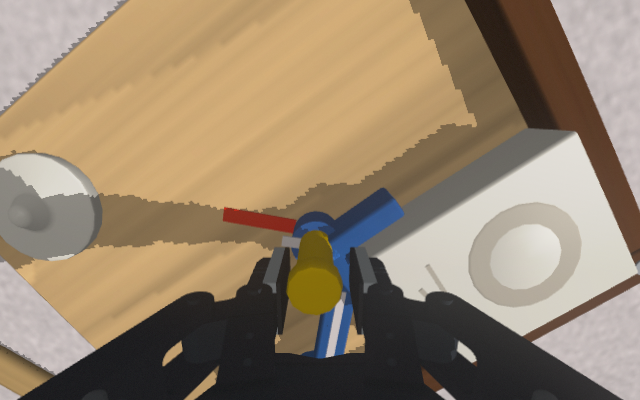

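```bash
python3 - <<'E'
from h import *
c=cam("wrist"); C=np.array([.678,.008]); L=np.array([.5767,.0553]); C2=np.array([.6789,.0094])
im=cv2.imread("pics/w11.png"); hsv=cv2.cvtColor(im,cv2.COLOR_BGR2HSV)
m=(hsv[...,0]>18)&(hsv[...,0]<32)&(hsv[...,1]>170)
v,u=np.nonzero(m); print("yellow",u.min(),u.max(),v.min(),v.max())
for r in (285,290,295,300): print(r,u[v==r].min(),u[v==r].max())
k=onz(c,[((u[v==290].min()+u[v==290].max())/2,288.)],.086)[0,:2]; print("knob",k,np.degrees(np.arctan2(*(k-C)[::-1])),np.hypot(*(k-C)))
p=onz(c,[(283,241),(297,242)],.035)[:,:2]; print("pointer",p)
print("proj of locked knob top, elbow centre, pointer",proj(c,[[*L,.086],[*L,.035]]))
print("phi L about C, C2",[np.degrees(np.arctan2(*(L-x)[::-1])) for x in(C,C2)])
# arm white line direction (z~.035?)
w=(hsv[...,1]<40)&(hsv[...,2]>120); w[:295]=0; w[356:]=0; w[:,:310]=0; w[:,350:]=0
vv,uu=np.nonzero(w); print(len(vv))
for h in(.03,.036,.045):
    W=onz(c,np.c_[uu,vv],h)[:,:2]; mm=W.mean(0); d=np.linalg.svd(W-mm)[2][0]; print(h,mm,np.degrees(np.arctan2(d[1],d[0]))%180)
E
```

```text
yellow 286 341 231 314
285 287 341
290 286 340
295 288 339
300 290 338
knob [0.57304159 0.05156669] 157.45738212679177 0.11364120696425165
pointer [[0.56586487 0.0354516 ]
 [0.56956685 0.04233433]]
proj of locked knob top, elbow centre, pointer [[325.04823515 292.00698787]
 [323.42748563 244.11408489]]
phi L about C, C2 [np.float64(154.97072226195817), np.float64(155.81422789627175)]
487
0.03 [0.63274749 0.03895162] 147.23513527195783
0.036 [0.62857724 0.04041286] 147.23513527195783
0.045 [0.62232187 0.04260471] 147.23513527195783
```

```bash

python3 -m pendant '[{"travel":[0,0.012,0],"rot":[0,0,0.012],"fingers":-0.33},{"travel":[0,0.024,0],"rot":[0,0,0.025],"fingers":-0.33},{"travel":[0,0.028,0],"rot":[0,0,0.03],"fingers":-0.33},{"travel":[0,0.028,0],"rot":[0,0,0.03],"fingers":-0.33}]'
python3 -m pendant '[{"travel":[0,-0.02,0],"rot":[0,0,0],"fingers":-0.2},{"travel":[0,-0.02,0],"rot":[0,0,0],"fingers":0},{"travel":[0,-0.02,0],"rot":[0,0,0],"fingers":0.1},{"travel":[0,-0.02,-0.3],"rot":[0,0,0],"fingers":0.1},{"travel":[0,-0.02,-0.7],"rot":[0,0,0],"fingers":0.1},{"travel":[0.1,-0.02,-1],"rot":[0,0,0],"fingers":0.1},{"travel":[0.1,-0.02,-1],"rot":[0,0,0],"fingers":0.1},{"travel":[0.1,-0.02,-1],"rot":[0,0,0],"fingers":0.1}]'
python3 kn.py w12
```

```text
clock: 21.25
tcp_pos: [0.5772, 0.0568, 0.0795]
orientation: [0.0, 0.224, 0.975, 0.0]
wrist_force: [0.7, -1.8, 0.8]
finger_gap: 0.0289
grip_force: 0.3
clock: 22.05
tcp_pos: [0.5658, 0.06, 0.2005]
orientation: [0.001, 0.224, 0.975, 0.0]
wrist_force: [1.0, -0.8, -0.5]
finger_gap: 0.0468
grip_force: 0.0
tcp phi 155.32645383580245 0.12428987405834035
red [258 188  45  14 359] [0.5527 0.0218] dir 55.83314501115209 phi of centre 173.72556635873084
red [320 312   9  17 102] [ 7.011e-01 -3.000e-04] dir 146.71923751678358 phi of centre -19.819707656767516
```

```bash
python3 -c "
import cv2
a=cv2.imread('pics/w12.png')[150:400,190:450]; cv2.imwrite('pics/w12c.png',cv2.resize(a,None,fx=2.3,fy=2.3,interpolation=2))"
```

```text
(no output)
```

View pics/w12c.png

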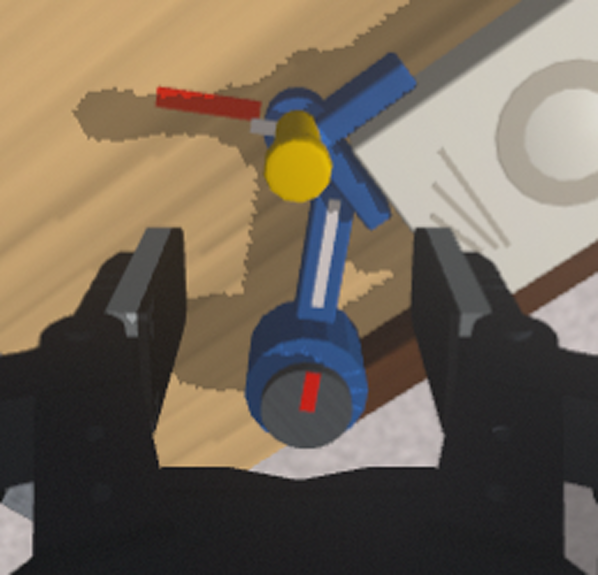

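```bash
python3 - <<'E'
from h import *
c=cam("wrist"); im=cv2.imread("pics/w12.png"); hsv=cv2.cvtColor(im,cv2.COLOR_BGR2HSV); C2=np.array([.6789,.0094]);L=np.array([.5767,.0553])
# white arm line: crop (310..342,195..310) -> full
sat=hsv[...,1].astype(int); w=(sat<70)&(hsv[...,2]>100); M=np.zeros_like(w); M[236:285,324:340]=1; w&=M
v,u=np.nonzero(w); 
def ln(u,v,h):
    W=onz(c,np.c_[u,v],h)[:,:2]; m=W.mean(0); d=np.linalg.svd(W-m)[2][0]; return m,np.degrees(np.arctan2(d[1],d[0]))%180
print("white",len(v),ln(u,v,.036))
r=((hsv[...,0]<8)|(hsv[...,0]>172))&(sat>120); r[:300]=0; v,u=np.nonzero(r); print("cap red",len(v),ln(u,v,.062))
y=(hsv[...,0]>18)&(hsv[...,0]<32)&(sat>150); v,u=np.nonzero(y); s=(v>=214); 
b=[(q,u[v==q].min(),u[v==q].max()) for q in range(v.min(),v.max()+1,3)]; print(b)
print("proj L top/elbow",proj(c,[[*L,.086],[*L,.035],[*C2,.062]]))
# keeper vs block corner: block top edges dir
E
```

```text
white 275 (array([0.6288792 , 0.04152506]), np.float64(147.60599911270245))
cap red 118 (array([0.66900567, 0.01415837]), np.float64(145.28858527759698))Traceback (most recent call last):
  File "<stdin>", line 11, in <module>
    return umr_minimum(a, axis, None, out, keepdims, initial, where)
ValueError: zero-size array to reduction operation minimum which has no identity
```

```bash
python3 - <<'E'
from h import *
c=cam("wrist"); im=cv2.imread("pics/w12.png"); hsv=cv2.cvtColor(im,cv2.COLOR_BGR2HSV); L=np.array([.5767,.0553])
sat=hsv[...,1].astype(int)
y=((hsv[...,0]>18)&(hsv[...,0]<32)&(sat>150)); y[:200]=0;y[245:]=0;y[:,300:340]&=True; y[:,:290]=0;y[:,345:]=0
v,u=np.nonzero(y); print("yellow rows",[(int(q),int(u[v==q].min()),int(u[v==q].max())) for q in np.unique(v)[::3]])
print("proj L top(.086), elbow",proj(c,[[*L,.086],[*L,.035]]).round(1))
# straight segments (LSD) with their direction on the horizontal plane, jig-relative
g=cv2.cvtColor(im,cv2.COLOR_BGR2GRAY); g=cv2.resize(g,None,fx=4,fy=4,interpolation=cv2.INTER_CUBIC)
for x1,y1,x2,y2 in cv2.createLineSegmentDetector().detect(g)[0][:,0]:
    p=np.array([[x1,y1],[x2,y2]])/4-.375
    if np.hypot(*(p[1]-p[0]))<12: continue
    m=p.mean(0)
    if not(255<m[0]<375 and 165<m[1]<335): continue
    W=onz(c,p,.045)[:,:2]; d=W[1]-W[0]; print(p.round(1).tolist(),"len",round(np.hypot(*d)*1000,1),"jig dir",round(np.degrees(np.arctan2(d[1],d[0]))%180-10.6,2))
E
```

```text
yellow rows [(200, 314, 325), (203, 311, 326), (206, 310, 327), (209, 310, 328), (212, 309, 329), (215, 306, 331), (218, 305, 332), (221, 305, 333), (224, 305, 333), (227, 305, 332), (230, 307, 331), (233, 308, 329), (236, 312, 325)]
proj L top(.086), elbow [[321.3 225.8]
 [321.  207.7]]
[[264.0, 311.79998779296875], [257.70001220703125, 334.29998779296875]] len 27.2 jig dir 127.39
[[330.0, 283.1000061035156], [337.79998779296875, 237.1999969482422]] len 47.3 jig dir 135.44
[[269.8999938964844, 259.5], [270.6000061035156, 284.79998779296875]] len 26.4 jig dir 142.63
[[360.20001220703125, 323.1000061035156], [339.70001220703125, 336.5]] len 25.6 jig dir 91.59
[[374.70001220703125, 314.29998779296875], [359.8999938964844, 323.3999938964844]] len 17.7 jig dir 89.85
[[331.79998779296875, 240.89999389648438], [324.79998779296875, 282.70001220703125]] len 43.3 jig dir 135.23
[[253.5, 248.39999389648438], [267.8999938964844, 248.39999389648438]] len 13.3 jig dir 53.57
[[258.70001220703125, 186.89999389648438], [282.0, 190.60000610351562]] len 20.6 jig dir 44.49
[[345.8999938964844, 219.0], 
[... 297 characters left out ...]
20703125]] len 20.8 jig dir 135.24
[[296.0, 318.29998779296875], [299.20001220703125, 292.8999938964844]] len 28.5 jig dir 136.29
[[317.6000061035156, 280.29998779296875], [324.5, 237.1999969482422]] len 44.4 jig dir 135.29
[[346.6000061035156, 296.3999938964844], [367.79998779296875, 282.79998779296875]] len 24.8 jig dir 89.97
[[249.1999969482422, 284.6000061035156], [263.6000061035156, 250.0]] len 39.2 jig dir 120.14
[[330.3999938964844, 192.8000030517578], [358.1000061035156, 172.8000030517578]] len 29.8 jig dir 90.39
[[288.79998779296875, 191.5], [302.8999938964844, 193.5]] len 12.5 jig dir 44.96
[[269.79998779296875, 197.8000030517578], [257.6000061035156, 196.0]] len 10.9 jig dir 45.21
```

The keeper legs read 0.4° and the arm 0.3° short of the locked orientation, with the pointer at the stripe, so the collar is at the mark. I back off for a last check of the block.

```bash

python3 -m pendant '[{"travel":[0.2,0,-0.3],"rot":[0,0,0],"fingers":0.1},{"travel":[0.4,0,-0.6],"rot":[0,0,0],"fingers":0.1},{"travel":[0.4,0,-0.9],"rot":[0,0,0],"fingers":0.1},{"travel":[0.4,0,-0.9],"rot":[0,0,0],"fingers":0.1},{"travel":[0.4,0,-0.9],"rot":[0,0,0],"fingers":0.1},{"travel":[0.4,0,-0.9],"rot":[0,0,0],"fingers":0.1}]'
python3 - <<'E'
from h import *
im,d=env.read_camera("wrist"); cv2.imwrite("pics/w13.png",im); c=cam("wrist")
n=np.array([.983,.184]); t=np.array([-.184,.983]); o=.581*n-.0177*t
q=lambda x,y,z:[*(o+n*x/1000+t*y/1000),z/1000]
pts=[q(10,-20,52),q(10,100,52),q(100,-20,52),q(100,100,38),q(-4,-34,86),q(88,-98,62)]
for p in proj(c,pts): print(p.round(1)); cv2.circle(im,tuple(int(x) for x in p.round()),2,(255,0,255),1)
cv2.imwrite("pics/w13o.png",im)
E
```

```text
clock: 22.7
tcp_pos: [0.5215, 0.0806, 0.305]
orientation: [-0.002, 0.224, 0.975, -0.0]
wrist_force: [-0.5, 0.1, -1.0]
finger_gap: 0.0474
grip_force: 0.0
[337.2 228.8]
[420.1 171.5]
[377.6 281.7]
[453.7 226. ]
[321.4 236.3]
[323.6 310.8]
```

View pics/w13o.png

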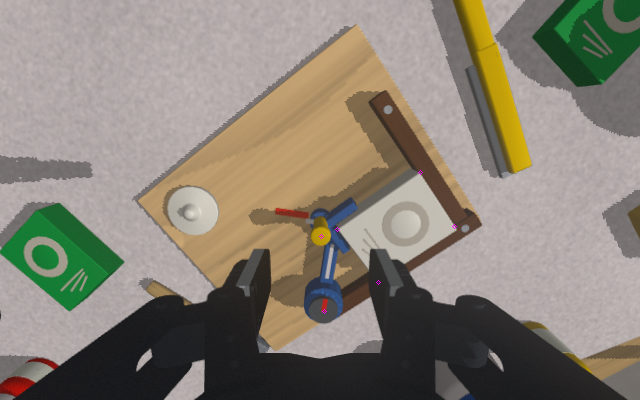

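The projected home corners (337,229) and (420,172) fall on the block's top corners. The knob is on its locked point (321,236), the keeper is round the free corner, and the bystanders are untouched.

```bash
python3 -c "
from workcell import env
print(env.hand_in())"
```

```text
the job is handed in; nothing more can be done
None
```

The job is handed in at about 23 s: the block is home and square against both fences. The collar is turned to within about 0.5° of the red mark, with the keeper round the block's free corner. Push force readings peaked at about 9 N, and the bystanders in view look untouched.

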